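Draw the knife, check both faces at the lamp, hold it ready over the board

TASK

Draw the kitchen knife out of its slanted wooden block and hold its blade up squarely in front of the lit disc of the inspection lamp, about a hand's breadth (10 cm) from it and centred on it: first the dark face towards the light, then, turned round, the bright bevelled face, pausing a second each time. Then carry it over the middle of the white cutting board and finish while still holding it still there, blade level, edge down and about 15 cm above the board. The knife must touch neither lamp nor board, and the other things on the counter stay where they are.

Things in the scene. Friction and masses are not known exactly. Their poses are not given: they have to be found in the camera images.
- knife: Loose kitchen knife, 160 to 240 g, 290 mm long, in the block's slot at first. Origin: middle of its pale handle (120 mm long, 20 thick along x, 26 high along z). y runs to the butt, tip at y = -230 mm; z to the spine, cutting edge at -z. +x face dark; -x face bright, bevelled (on your right with tip ahead, edge down); a brass dot near the butt marks that side of the handle.
- blade (a point): Middle of the blade, at (0, -160, -11) mm in the knife's frame. The blade is a rectangle 140 mm long (y -90 to -230 mm), 46 mm high (z -34 to +12 mm) and 4 mm thick; a black ferrule and a 15 mm neck join it to the handle. The centre of mass is at about y = -98 mm. Same axes as the knife.
- block: Fixed dark wooden block, 60 mm wide, top 160 mm up. Origin: centre of its base's underside (base 84 x 175 mm). Blind slot 7 mm wide (x), 50 high, 125 deep: draw the knife along (0, 0.82, 0.57) in the block's frame (35 degrees above level, to +y) by 135 mm or more. In the slot the knife's origin is at (0, 146, 191) mm, its x axis as the block's, pitched 35 degrees about x, handle up.
- slot_mouth (a point): Middle of the mouth of the block's slot. Same axes as the block.
- lamp: Fixed round inspection lamp: black disc 112 mm across and 20 mm thick, standing on edge on a thin post on a round foot (110 mm across); top 226 mm above the table. Origin: on the table under the disc. Its lit, pale side looks along the lamp's -x (level, slanting back towards the robot and to its left).
- lamp_face (a point): Centre of the lit side of the lamp, 170 mm above the table. Same axes as the lamp: the light shines along -x, y is level.
- board: Fixed white cutting board 200 mm (x) x 280 mm (y), 30 mm thick. Origin: centre of its underside, on the table.
- sauce: Amber bottle with red cap, 60 mm across, 170 mm tall, loose; origin under its middle. Leave alone.
- jar: Green glass jar with brass lid, 70 mm across, 100 mm tall, loose; origin under its middle. Leave alone.
- cup: Blue cup, 72 mm across, 85 mm tall, loose; origin under its middle. Leave alone.
- bowl: White bowl, 120 mm across, 55 mm tall, loose; origin under its middle. Leave alone.
- stone: Reddish whetstone 70 x 190 x 28 mm, loose; origin under its middle. Leave alone.
- spatula: Spatula lying on the table, loose; origin under its middle. Leave alone.
Mind the look-alikes: they are no part of the job. Leave any turquoise look-alike of the lamp alone.

How it is judged:
On the way, in this order (a step that is already met when the one before it is completed fails the run):
1. the knife is drawn clear of the block, held in the fingers (distance between knife and slot_mouth above 0.235 m and contact force between knife and block below 0.1 N and contact force between the fingers and knife above 1 N), for 0.1 s.
2. the dark face is held squarely before the lamp (x of blade in the frame of lamp_face between -0.22 and -0.04 m and y of blade in the frame of lamp_face between -0.06 and 0.06 m and z of blade in the frame of lamp_face between -0.06 and 0.06 m and angle between the x axis of knife and the x axis of lamp, either way round below 0.3 rad and x of lamp_face in the frame of knife above 0.02 m and contact force between the fingers and knife above 1 N), for 0.5 s.
3. the bright bevelled face is held squarely before the lamp (x of blade in the frame of lamp_face between -0.22 and -0.04 m and y of blade in the frame of lamp_face between -0.06 and 0.06 m and z of blade in the frame of lamp_face between -0.06 and 0.06 m and angle between the x axis of knife and the x axis of lamp, either way round below 0.3 rad and x of lamp_face in the frame of knife below -0.02 m and contact force between the fingers and knife above 1 N), for 0.5 s.
At the end, for the whole second after the job is handed in: The fingers hold the knife still, level with its edge down (within 0.22 rad), the middle of the blade within 70 mm sideways of the board's centre and 110 to 340 mm above the table; it touches neither board, block nor lamp (contact force between the fingers and knife above 1 N and angle between knife's own z axis and vertical below 0.22 rad and horizontal distance between blade and board below 0.07 m and height (world z) of blade between 0.11 and 0.34 m and linear speed of knife below 0.03 m/s and angular speed of knife below 0.15 rad/s and contact force between knife and board below 0.1 N and contact force between knife and block below 0.1 N and contact force between knife and lamp below 0.1 N); the arm keeps its last pose, push and grip.
It fails at once if the knife touches the lamp (contact force between knife and lamp above 1 N).
It fails at once if the knife touches the board (contact force between knife and board above 1 N).
It fails at once if another thing on the counter is moved by more than 30 mm (distance of any of sauce, jar, cup, bowl, stone, spatula from where it was at the start of the episode above 0.03 m).
It also fails if it takes over 54 s, if anything falls off the work surface, if the arm or the gripper's body presses on something with over 40 N, if the wrist force passes 120 N, or if a joint passes its speed limit or range.

ROBOT

A 7-joint arm with a two-finger parallel gripper is mounted at the origin on the work surface. World frame = base frame: x ahead of the robot, y to its left, z up, the work surface at z = 0. Lengths are in m, angles in rad, forces in N, time in s.
With the tool pointing down it reaches from about 0.35 to 0.9 m from the base axis. Payload 19.9 kg.
Tool frame: the origin (TCP) lies between the finger pads; the fingertips stand bot.tip_reach ahead of it and the grasp point (between the pads) lies 6 mm ahead of it (bot.tip_reach is the distance from the TCP to the fingertips, in m); y points along the fingers, z is the direction in which the jaws open and shut, and the axes are right-handed (so a half turn about y gives the same grasp; the last joint's range is limited). The gripper opens to 94 mm and grips with 3 to 60 N. Pads are 16 mm wide; open, the fingers measure 119 mm over their backs; the gripper's body (75 mm by 177 mm) begins 78 mm behind the grasp point.
Start: joints at [-1.315, 0.417, -0.01, 1.614, 0.005, 1.111, -0.053], TCP at [0.183, 0.597, 0.196] pointing down, gripper open.
Joint ranges: [-2.81, 2.81], [-0.39, 2.02], [-1.27, 1.25], [0.06, 2.57], [-1.19, 4.33], [0.19, 2], [-2.82, 2.82]. Speed limits (rad/s): [1.89, 1.89, 2.39, 2.39, 3.01, 3.01, 3.01].

INTERFACE

Orientations are given as [roll, pitch, yaw] about the fixed x, y, z axes, in that order (R = Rz(yaw) Ry(pitch) Rx(roll)).
In Python, from cell import bot gives the robot as it stands.
- The arm moves only by the tool arm_command, never from a script. Its argument "plan" is one flat list of numbers, 6 for each row, row after row: the shift along the tool's x, y, z in cm, then the turn, a rotation vector about the tool's x, y, z in rad. A call has 1 to 20 rows; each row shifts and turns the pose as measured when the row begins, along the tool's axes as they then stand; what a row does not reach is not made up. A row lasts 1/8 s, in which the tool goes at most 62.5 mm and 10.7 degrees, less where a joint would pass 70% of its speed; a pose out of reach is approached as far as the arm can. A call is refused whole if a number of a shift passes 6.25 or a number of a turn 0.188, either way. A call with a gripper value outside its range is refused whole. "fingers" is the opening, from 0 (shut) to 1 (fully open), set as the call begins (left out, the last holds). The fingers move at their own pace and stop on an object; "newtons" is the grip in N (left out, the last holds). Time passes only in rows, so rows that do not move let the fingers close. It gives the time, the measured TCP pose, the force and the opening at its end, in the units of the state.
- bot.get_state(): the state, without advancing time (a new reading comes with each control period).
- bot.capture(name): name is "side" or "top"; returns a dict with "frame" (400x640x3 uint8, red, green, blue), "fx", "fy", "cx", "cy" (pixels), "xyz" and "attitude" of the camera in the world. Camera axes: x right, y up, looking along -z (the intrinsics and any distortion apply to the point x, -y, -z); pixel columns grow to the right and rows downward; lengths in m; the calibration is good to about 2 mm. A picture is of the moment at which its call begins. There is no depth.
- bot.finish_job(): hands the job in, once; it reports no verdict.
The state is a dict: "time": time; "joint_positions": joint angles; "dq": joint speeds; "joint_efforts": joint torques, N m; "tool_pos": TCP position; "eef_rot": TCP orientation; "force": force on the tool from outside, world axes, zero at the start; "moment": the same for the moment, N m; "finger_gap": opening from 0.0 (shut) to 1.0 (fully open).
Only numpy, scipy, OpenCV 4.12 (cv2) and the standard library are available. Lean on these libraries where they do the work, as an engineer would, in place of code of your own. Each camera call takes 0.05 s, during which the arm holds its last target.

## Working session

There is one attempt and no reset: what is moved stays moved. The work goes in short steps, Python scripts to look and compute and a tool call to move; the robot and the scene stay as the last step left them, time stands still between calls to the robot, and variables do not carry over. Pictures are saved under pics/ and viewed, and the job is handed in when it is done.

Besides the shell and the picture viewer there is one more tool, called after "Call:" in YAML: its name, and indented under it one key for each argument. arm_command: Moves the arm, as the interface text tells. Its arguments: {"type":"object","properties":{"plan":{"type":"array","items":{"type":"number"}},"fingers":{"type":"number"},"newtons":{"type":"number"}},"required":["plan"]}

```bash
ls; mkdir -p pics; python3 - <<'E'
from cell import bot
import cv2,json
s=bot.get_state()
for k,v in s.items(): print(k,v)
print(bot.tip_reach)
for n in("side","top"):
    c=bot.capture(n); cv2.imwrite(f"pics/{n}0.png",c["frame"][:,:,::-1])
    print(n,{k:v for k,v in c.items() if k!="frame"})
E
```

```text
pics
time 0.0
joint_positions [-1.31452005  0.41792934 -0.0103225   1.61415758  0.00468746  1.11069604
 -0.05301755]
dq [ 4.79334180e-05  1.11536535e-03  1.38719774e-03  7.50382162e-04
 -6.44266063e-04 -8.72639872e-04  3.35040890e-04]
joint_efforts [ 1.03421498e-03 -8.51223850e+01  6.38991259e-01 -4.26009858e+01
 -4.88859834e-02  1.85323635e-02  1.32077075e-04]
tool_pos [0.18325875 0.59713398 0.19536003]
eef_rot [-1.57196045e+00 -6.98354242e-05 -2.97773360e-01]
force [-0.39867891 -0.29600009 -0.33919966]
moment [0.08434287 0.00482671 0.02493594]
finger_gap 0.9982778712542325
0.025
side {'fx': 502.6960247232899, 'fy': 502.6960247232899, 'cx': 316.16750842543564, 'cy': 195.62940138118853, 'xyz': array([ 0.03328687, -0.81679989,  1.22905253]), 'attitude': array([ 0.70996465,  0.00495001, -0.54363069])}
top {'fx': 373.9920951100848, 'fy': 373.9920951100848, 'cx': 319.2740203736995, 'cy': 204.858529267521, 'xyz': array([0.30317461, 0.00364615, 1.22177234]), 'attitude': array([ 0.21673109,  0.00180557, -1.58850335])}
```

View pics/side0.png

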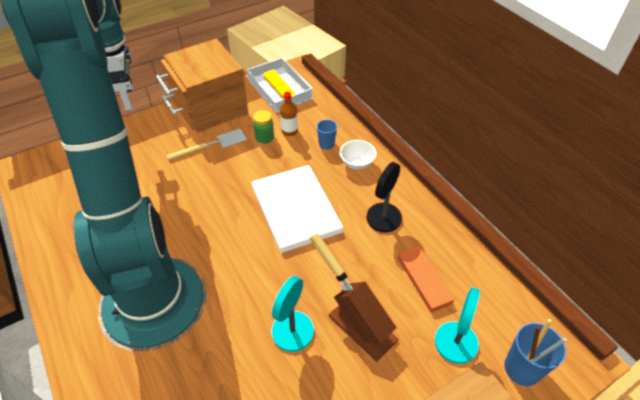

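View pics/top0.png

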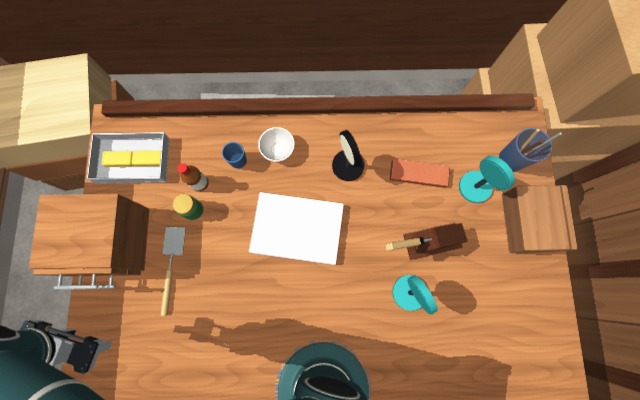

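Candidates: the black lamp is at top (347,160) / side (385,200). Turquoise look-alikes are at top (412,293) and (488,180), to be left alone. The only knife in a block is at top (405,244) / side (328,255); the pot of utensils at top (526,150) isn't it. Next I'll crop closer.

```bash
cat > h.py <<'E'
import numpy as np, cv2
from scipy.spatial.transform import Rotation as R
from cell import bot
def Rm(a): return R.from_euler('xyz',a).as_matrix()
def proj(c,P):
    q=(np.atleast_2d(P)-c['xyz'])@Rm(c['attitude'])
    return np.c_[c['cx']+c['fx']*q[:,0]/-q[:,2], c['cy']+c['fy']*(-q[:,1])/-q[:,2]]
def ray(c,uv):
    d=np.array([(uv[0]-c['cx'])/c['fx'],-(uv[1]-c['cy'])/c['fy'],-1.])
    return c['xyz'],Rm(c['attitude'])@d
def onz(c,uv,z):
    o,d=ray(c,uv); return o+d*(z-o[2])/d[2]
def crop(img,x0,y0,x1,y1,f,name):
    im=cv2.resize(img[y0:y1,x0:x1,::-1],None,fx=f,fy=f,interpolation=cv2.INTER_CUBIC)
    st=10
    for x in range((x0+9)//10*10,x1,st):
        cv2.line(im,((x-x0)*f,0),((x-x0)*f,4),(0,0,255),1)
        if x%20==0: cv2.putText(im,str(x),((x-x0)*f-10,14),0,.35,(0,255,255),1)
    for y in range((y0+9)//10*10,y1,st):
        cv2.line(im,(0,(y-y0)*f),(4,(y-y0)*f),(0,0,255),1)
        if y%20==0: cv2.putText(im,str(y),(6,(y-y0)*f+4),0,.35,(0,255,255),1)
    cv2.imwrite('pics/'+name,im)
E
python3 - <<'E'
from h import *
t=bot.capture("top");s=bot.capture("side")
import pickle; pickle.dump((t,s),open('cams.pkl','wb'))
crop(t['frame'],370,210,480,280,7,'t_block.png')
crop(s['frame'],290,220,410,360,4,'s_block.png')
crop(t['frame'],310,110,390,200,6,'t_lamp.png')
crop(s['frame'],340,140,440,240,6,'s_lamp.png')
E
```

```text
(no output)
```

View pics/t_block.png

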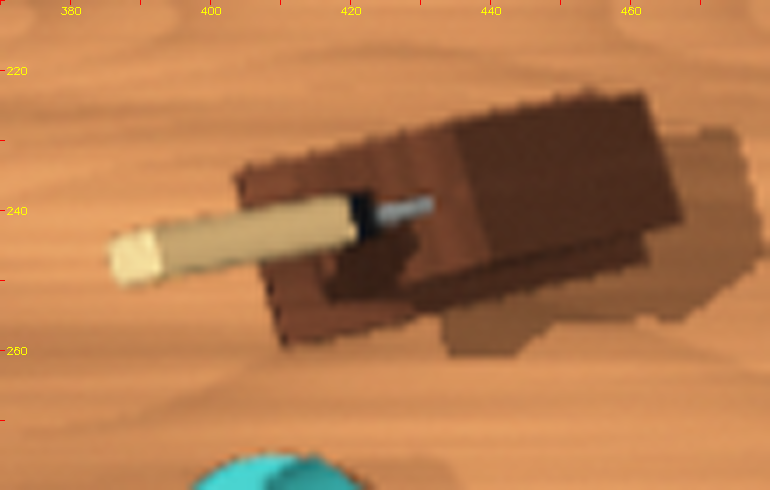

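View pics/s_block.png

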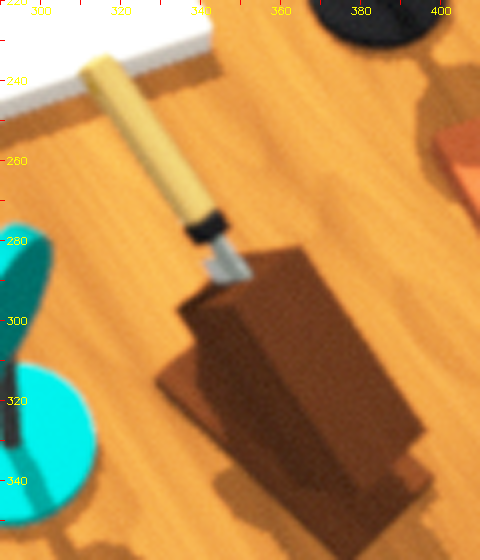

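View pics/t_lamp.png

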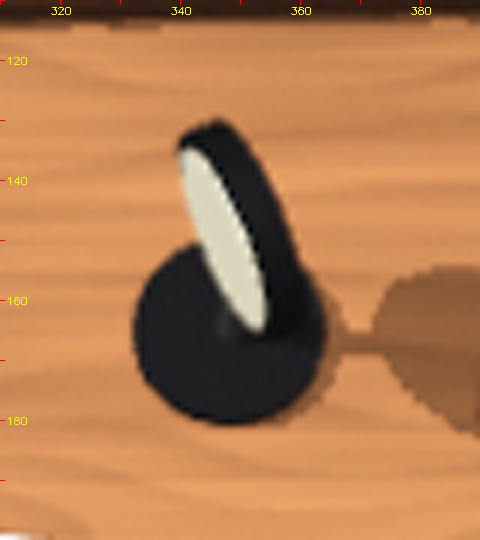

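View pics/s_lamp.png

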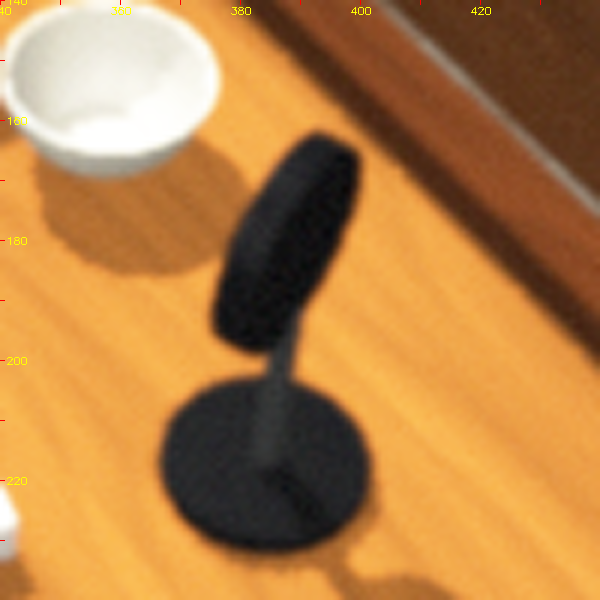

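```bash
python3 - <<'E'
from h import *
import pickle
from scipy.optimize import least_squares
t,s=pickle.load(open('cams.pkl','rb'))
def Tz(p): 
    c,sn=np.cos(p[2]),np.sin(p[2]); return np.array([[c,-sn,0],[sn,c,0],[0,0,1]]),np.array([p[0],p[1],0])
Rk=R.from_euler('x',35,degrees=True).as_matrix()
def kn(p,P): 
    A,o=Tz(p); return (np.atleast_2d(P)@Rk.T+[0,.146,.191])@A.T+o
def f(p):
    e=[]
    e.append(proj(t,kn(p,[0,.06,0]))[0]-[389.5,247]); e.append(proj(t,kn(p,[0,-.06,.013]))[0]-[420.3,241.5])
    e.append(proj(s,kn(p,[0,.06,.0]))[0]-[313.5,237]); e.append(proj(s,kn(p,[0,-.06,0]))[0]-[341,275])
    A,o=Tz(p)
    return np.ravel(e)
c0=onz(t,(430,240),.1)
r=least_squares(f,[c0[0],c0[1],0.]); p=r.x; print('block',p,np.round(r.fun,1))
P=[[0,.06,0],[0,-.06,.013]]; print(kn(p,[0,0,0]))
# board
cs=[onz(t,u,.03) for u in [(260,194),(343.5,205),(335,263),(250,253)]]; print('board',np.mean(cs,0),[np.linalg.norm(cs[i]-cs[(i+1)%4]) for i in range(4)],cs[0]-cs[1])
print('foot',onz(t,(348.5,165),.01),onz(s,(385,217),.01))
# lamp
def lampc(q,r,xo,n=60):
    a=np.linspace(0,2*np.pi,n); A,o=Tz(q)
    return np.c_[np.full(n,xo),r*np.cos(a),.17+r*np.sin(a)]@A.T+o
f0=onz(t,(348.5,165),.01)
def g(q):
    c=proj(t,lampc(q[:3],q[3],-.01,200))
    d=[]
    i=c[:,1].argmin(); d+=list(c[i]-[342,134.5]); i=c[:,1].argmax(); d+=list(c[i]-[353,165.5])
    d+=[c[:,0].min()-340, c[:,0].max()-354.8]
    A,o=Tz(q); d+=list((proj(t,[o+[0,0,.01]])[0]-[348.5,165])); d+=list(proj(s,[o+[0,0,.01]])[0]-[385,217]); return d
r2=least_squares(g,[f0[0],f0[1],-.5,.05],x_scale=.01,diff_step=1e-3); q=r2.x; print('lamp',q,np.round(r2.fun,1))
pickle.dump((p,q,np.mean(cs,0)),open('fit.pkl','wb'))
for c,n in((t,'t'),(s,'s')):
    im=c['frame'].copy(); im=cv2.resize(im,None,fx=4,fy=4,interpolation=cv2.INTER_CUBIC)
    def pl(P,col,cl=True): cv2.polylines(im,[np.int32((proj(c,P)+.5)*4)],cl,col,1)
    for xo in(-.01,.01): pl(lampc(q,.056,xo),(255,0,0))
    pl(lampc(q,q[3],-.01),(0,255,0))
    for z in(.013,-.013): pl(kn(p,[[-.01,.06,z],[.01,.06,z],[.01,-.06,z],[-.01,-.06,z]]),(255,0,0))
    A,o=Tz(p)
    for z in(0,.02): pl(np.array([[.042,.0875,z],[-.042,.0875,z],[-.042,-.0875,z],[.042,-.0875,z]])@A.T+o,(0,0,255))
    bx=(370,210,480,280) if n=='t' else (290,220,410,360); lx=(310,110,390,200) if n=='t' else (340,140,440,240)
    for b,nm in((bx,'b'),(lx,'l')): cv2.imwrite(f'pics/ov_{n}{nm}.png',im[b[1]*4:b[3]*4,b[0]*4:b[2]*4,::-1])
a=[cv2.imread(f'pics/ov_{n}.png') for n in('tb','sb','tl','sl')]
H=560
def pad(i,w,h): o=np.zeros((h,w,3),np.uint8); o[:i.shape[0],:i.shape[1]]=i[:h,:w]; return o
cv2.imwrite('pics/ov1.png',np.hstack([pad(a[1],400,560),pad(a[3],400,560)]))
cv2.imwrite('pics/ov2.png',np.hstack([pad(a[0],440,400),pad(a[2],330,400)]))
E
```

```text
block [ 0.44518147 -0.37339759  0.22195375] [-0.   0.8  1.4 -0.5 -0.2 -1.6 -0.1 -0. ]
[[ 0.41304163 -0.23097909  0.191     ]]
board [0.4898369  0.07399131 0.03      ] [np.float64(0.2762471186371444), np.float64(0.18962647632977198), np.float64(0.27132301245387425), np.float64(0.19461420113460162)] [0.04194646 0.27304389 0.        ]
foot [ 0.70681328 -0.1006084   0.01      ] [ 0.70625177 -0.10182565  0.01      ]
lamp [ 0.70539837 -0.09620959 -1.17470619  0.0492348 ] [ 0.2 -0.5  1.  -0.5  1.1  0.3 -1.3  0.4 -1.3 -1.1]
```

View pics/ov1.png

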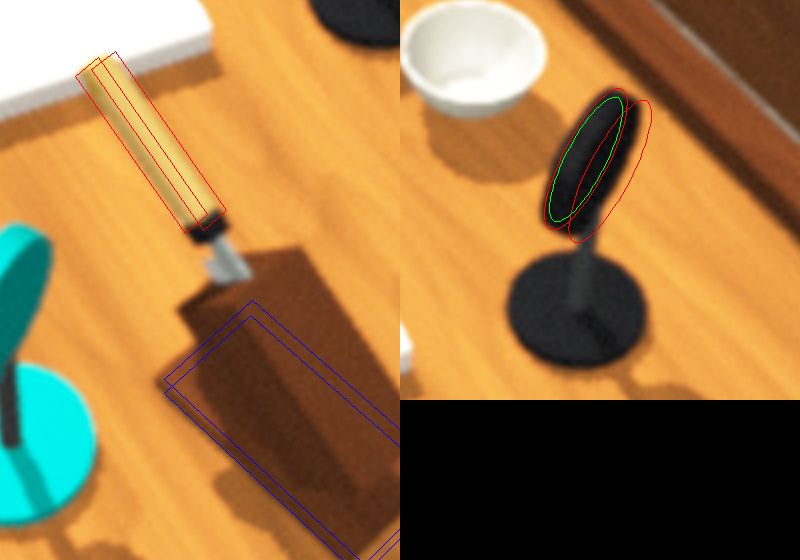

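View pics/ov2.png

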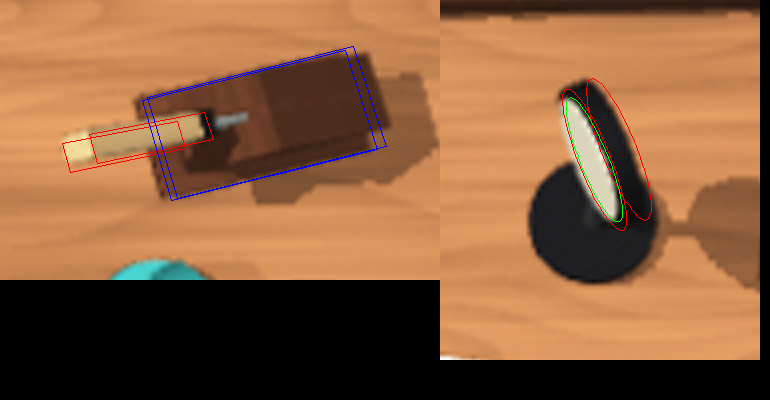

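```bash
python3 - <<'E'
from h import *
import pickle
from scipy.optimize import least_squares
t,s=pickle.load(open('cams.pkl','rb')); p0,q,bd=pickle.load(open('fit.pkl','rb'))
def Tz(p): 
    c,sn=np.cos(p[2]),np.sin(p[2]); return np.array([[c,-sn,0],[sn,c,0],[0,0,1]]),np.array([p[0],p[1],0])
Rk=R.from_euler('x',35,degrees=True).as_matrix()
def kn(p,P): 
    A,o=Tz(p); return (np.atleast_2d(P)@Rk.T+[0,.146,.191])@A.T+o
def bl(p,P):
    A,o=Tz(p); return np.atleast_2d(P)@A.T+o
def f(p):
    e=[]
    K=[((.01,.06,.013),(392.5,242.5)),((-.01,.06,.013),(393.7,249.7)),((.01,.06,-.013),(385.3,244.7)),((-.01,.06,-.013),(388,250.8)),((.01,-.06,.013),(419.6,237.8)),((-.01,-.06,.013),(421,244.8))]
    for a,b in K: e.append(proj(t,kn(p,a))[0]-b)
    for a,b in [((.042,.0875,p[3]),(403.8,234.5)),((-.042,.0875,p[3]),(410.3,259.5))]: e.append(proj(t,bl(p,a))[0]-b)
    e.append(proj(s,bl(p,(-.042,.0875,p[3])))[0]-(329,314.5))
    e.append(proj(s,kn(p,(0,.06,0)))[0]-(313.5,237)); e.append(proj(s,kn(p,(0,-.06,0)))[0]-(341,275))
    return np.ravel(e)
r=least_squares(f,list(p0)+[.02]); p=r.x; print('block',p);print(np.round(r.fun.reshape(-1,2),1))
print('knife',kn(p,[0,0,0]))
pickle.dump((p,q,bd),open('fit.pkl','wb'))
E
```

```text
block [ 0.44386295 -0.37228411  0.20773924  0.00741744]
[[-1.2  0. ]
 [-0.4  0.3]
 [-0.9  0. ]
 [-1.6  1.2]
 [ 0.7 -0.2]
 [ 1.2 -0.3]
 [ 1.5 -0.2]
 [ 2.1  0.1]
 [ 1.1  1.5]
 [-0.1 -2.3]
 [-0.4 -0.4]]
knife [[ 0.41375071 -0.22942315  0.191     ]]
```

```bash
cat >> h.py <<'E'
import pickle
P,Q,BD=pickle.load(open('fit.pkl','rb'))
yb=P[2]
RK=R.from_euler('z',yb)*R.from_euler('x',35,degrees=True)
KO=R.from_euler('z',yb).apply([0,.146,.191])+[P[0],P[1],0]
C=np.array([[0,0,1],[-1,0,0],[0,-1,0.]])  # tool axes in knife frame: cols tool x=-y, y=-z, z=+x
def tool_from_knife(RKm): return RKm@C
def go(pos,Rt):
    s=bot.get_state(); R0=Rm(s['eef_rot']); 
    d=R0.T@(np.array(pos)-s['tool_pos'])*100
    w=R.from_matrix(R0.T@Rt).as_rotvec()
    print('t',round(s['time'],2),'pos',s['tool_pos'].round(3),'shift cm',d.round(2),'rotvec',w.round(3),'gap',round(s['finger_gap'],3),'F',s['force'].round(1))
E
python3 - <<'E'
from h import *
t,s=pickle.load(open('cams.pkl','rb'))
print('turq foot',onz(t,(412,293),.01),'disc centre z.17',[onz(t,u,z).round(3) for u,z in(((411,277),.226),((422,294),.17),((437,311),.17))])
RKm=RK.as_matrix(); Rt=tool_from_knife(RKm)
G=KO+RKm@[0,-.045,0]; tcp=G-.006*Rt[:,1]
print('grasp',G,'tcp',tcp,'Rt',Rt.round(3))
Rd=tool_from_knife(R.from_euler('z',yb).as_matrix())
go([.5,.1,.45],Rd); go(tcp,Rt)
E
```

```text
turq foot [ 0.28020594 -0.28613989  0.01      ] disc centre z.17 [array([ 0.325, -0.235,  0.226]), array([ 0.28 , -0.275,  0.17 ]), array([ 0.235, -0.312,  0.17 ])]
grasp [ 0.4213534  -0.26549245  0.16518906] tcp [ 0.42206319 -0.26885992  0.17010397] Rt [[ 0.169 -0.118  0.978]
 [-0.802  0.561  0.206]
 [-0.574 -0.819 -0.   ]]
t 0.2 pos [0.183 0.597 0.196] shift cm [ 44.87 -25.41 -38.26] rotvec [1.000e-03 1.065e+00 0.000e+00] gap 0.999 F [-0.4  0.3  0.4]
t 0.2 pos [0.183 0.597 0.196] shift cm [ 48.24   2.61 -75.79] rotvec [0.326 1.03  0.552] gap 0.999 F [-0.4  0.3  0.4]
```

Call:
arm_command:
  plan: [0,-5,0,0,0,0,0,-5,0,0,0,0,0,-5,0,0,0,0,0,-5,0,0,0,0,0,-5,0,0,0,0,3.5,0,-3,0,0,0,3.5,0,-3,0,0,0,3.5,0,-3,0,0,0,3.5,0,-3,0,0,0,3.5,0,-3,0,0,0,3.5,0,-3,0,0,0,3.5,0,-3,0,0,0,3.5,0,-3,0,0,0,3.5,0,-3,0,0,0,3.5,0,-3,0,0,0,3.5,0,-3,0,0,0,3.5,0,-3,0,0,0,3.5,0,-3,0,0,0]
  fingers: 1

```text
time: 2.45
tool_pos: [0.5112, 0.0759, 0.4531]
eef_rot: [-1.574, 0.001, -0.292]
force: [0.9, 0.5, -0.1]
finger_gap: 0.998
```

```bash
cat > g.py <<'E'
from h import *
RKm=RK.as_matrix(); Rt=tool_from_knife(RKm)
G=KO+RKm@[0,-.045,0]; tcp=G-.006*Rt[:,1]
Rd=tool_from_knife(R.from_euler('z',yb).as_matrix())
pre=tcp-.12*Rt[:,1]
E
python3 - <<'E'
from g import *
print(pre); go(pre,Rd); go(pre,Rt); print(bot.get_state()['joint_positions'].round(2))
E
```

```text
[ 0.43625909 -0.33620924  0.26840222]
t 2.45 pos [0.511 0.076 0.453] shift cm [  4.71  18.59 -41.57] rotvec [3.000e-03 1.071e+00 1.000e-03] gap 0.998 F [ 0.9  0.5 -0.1]
t 2.45 pos [0.511 0.076 0.453] shift cm [  4.71  18.59 -41.57] rotvec [0.33  1.035 0.552] gap 0.998 F [ 0.9  0.5 -0.1]
[-0.66  0.09  0.5   1.48 -0.04  1.59  1.12]
```

Call:
arm_command:
  plan: [0.5,0,-4,0,0,0,0.5,0,-4,0,0,0,0.5,0,-4,0,0,0,0.5,0,-4,0,0,0,0.5,0,-4,0,0,0,0.5,0,-4,0,0,0,0.5,0,-4,0,0,0,0.5,0,-4,0,0,0,0,0,0,0,0.178,0,0,0,0,0,0.178,0,0,0,0,0,0.178,0,0,0,0,0,0.178,0,0,0,0,0,0.178,0,0,0,0,0,0.178,0,0,0,0,0,0,0.15,0,0,0,0,0,0.15,0,0,0,0,0,0.15,0,0,0,0,0,0.15]

```text
time: 4.7
tool_pos: [0.4563, -0.2554, 0.4438]
eef_rot: [-1.59, 0.512, -1.409]
force: [1.1, -0.3, -1.5]
finger_gap: 0.999
```

```bash
python3 - <<'E'
from g import *
go(pre,Rt); print(bot.get_state()['joint_positions'].round(2))
E
```

```text
t 4.7 pos [ 0.456 -0.255  0.444] shift cm [15.26 11.61 -3.06] rotvec [-0.005 -0.04   0.099] gap 0.999 F [ 1.1 -0.3 -1.5]
[ 0.19  0.42  0.71  1.27 -0.53  2.    0.98]
```

Call:
arm_command:
  plan: [3,2,-0.5,0,0,0,3,2,-0.5,0,0,0,3,2,-0.5,0,0,0,3,2,-0.5,0,0,0,3,2,-0.5,0,0,0]

```text
time: 5.32
tool_pos: [0.4433, -0.3427, 0.2782]
eef_rot: [-1.588, 0.515, -1.406]
force: [0.7, 0.6, -0.7]
finger_gap: 1.0
```

```bash
python3 - <<'E'
from g import *
go(pre,Rt); print(bot.get_state()['joint_positions'].round(2))
E
```

```text
t 5.33 pos [ 0.443 -0.343  0.278] shift cm [-0.18  1.24 -0.57] rotvec [-0.006 -0.037  0.096] gap 1.0 F [ 0.7  0.6 -0.7]
[ 0.34  0.6   0.69  1.39 -0.55  1.78  1.22]
```

Call:
arm_command:
  plan: [0,0.4,-0.3,0,-0.02,0.05,0,0.4,-0.3,0,-0.02,0.05,0,0,0,0,0,0]

```text
time: 5.7
tool_pos: [0.4359, -0.3389, 0.2712]
eef_rot: [-1.563, 0.625, -1.357]
force: [0.2, -0.2, -0.2]
finger_gap: 0.998
```

```bash
python3 - <<'E'
from g import *
go(pre,Rt);go(tcp,Rt); print(bot.get_state()['joint_positions'].round(2))
t=bot.capture("top");s=bot.capture("side")
crop(t['frame'],350,180,480,300,6,'t1.png');crop(s['frame'],260,180,420,330,5,'s1.png')
E
```

```text
t 5.7 pos [ 0.436 -0.339  0.271] shift cm [-0.05  0.38  0.09] rotvec [-0.005  0.005 -0.014] gap 0.998 F [ 0.2 -0.2 -0.2]
t 5.7 pos [ 0.436 -0.339  0.271] shift cm [ 0.12 12.37  0.03] rotvec [-0.005  0.005 -0.014] gap 0.998 F [ 0.2 -0.2 -0.2]
[ 0.4   0.66  0.66  1.36 -0.58  1.86  1.29]
```

View pics/t1.png

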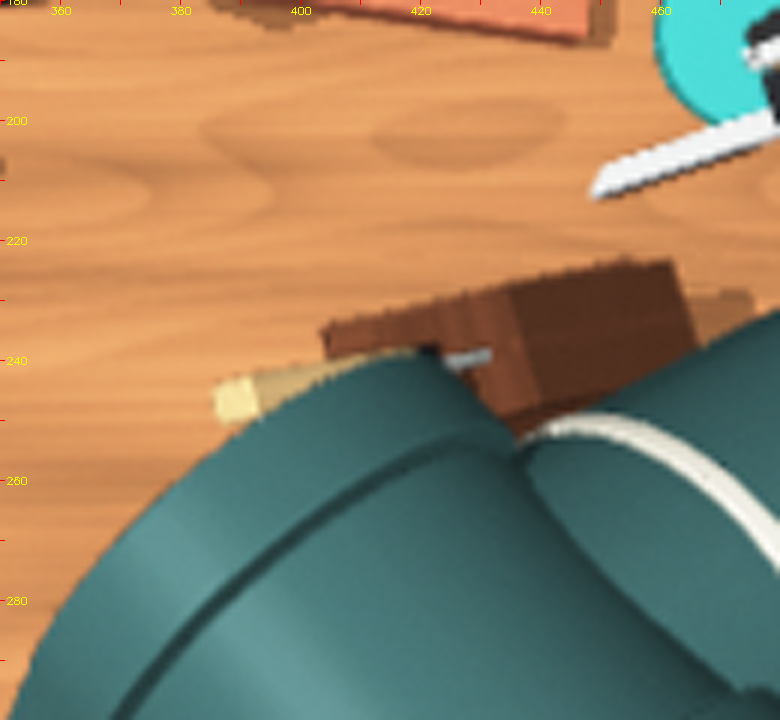

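View pics/s1.png

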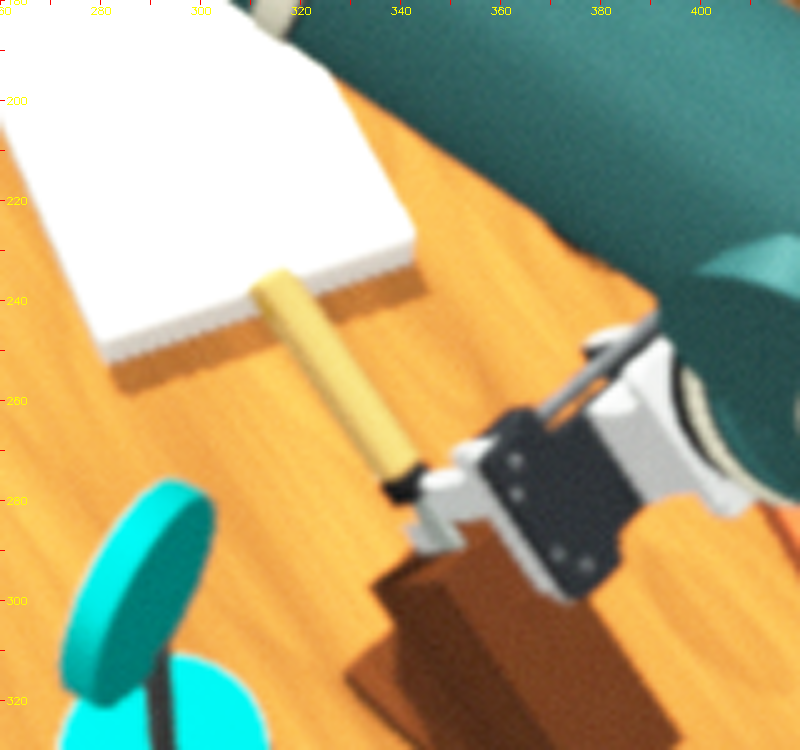

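Side view: the open gripper at (430–560,420–600 in the crop) is above the handle front near the ferrule (340,278), in line. Advancing along the tool y axis.

Call:
arm_command:
  plan: [0,2.5,0,0,0,0,0,2.5,0,0,0,0,0,2.5,0,0,0,0]

```text
time: 6.18
tool_pos: [0.4292, -0.2958, 0.213]
eef_rot: [-1.557, 0.615, -1.352]
force: [0.9, -0.6, -0.6]
finger_gap: 0.999
```

```bash
python3 - <<'E'
from g import *
go(tcp,Rt)
t=bot.capture("top");s=bot.capture("side")
crop(s['frame'],280,200,400,320,6,'s2.png')
E
```

```text
t 6.17 pos [ 0.429 -0.296  0.213] shift cm [ 0.2   5.11 -0.18] rotvec [-0.008  0.009 -0.004] gap 0.999 F [ 0.9 -0.6 -0.6]
```

View pics/s2.png

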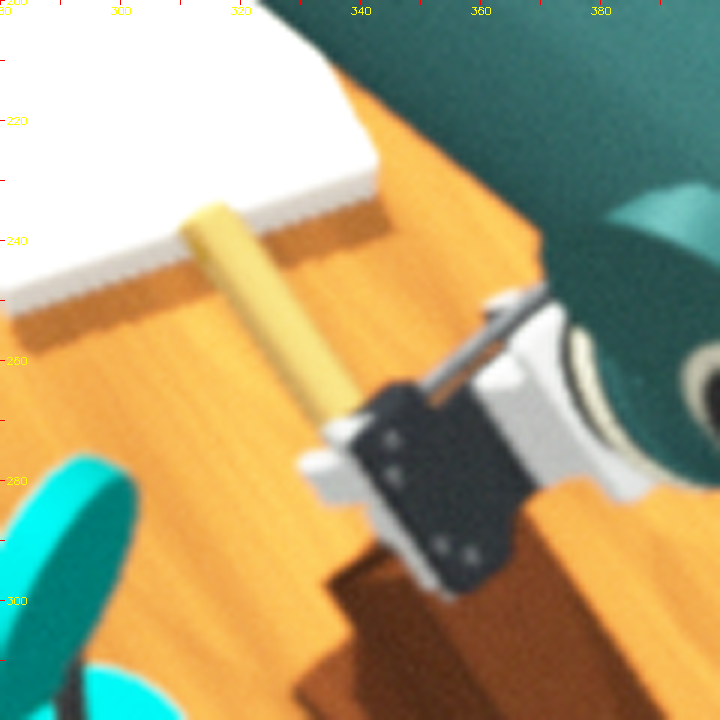

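Call:
arm_command:
  plan: [0.1,1.8,-0.1,0,0,0,0,1.8,-0.1,0,0,0,0,1.4,0,0,0,0]

```text
time: 6.65
tool_pos: [0.4229, -0.2683, 0.173]
eef_rot: [-1.554, 0.613, -1.35]
force: [0.8, -0.4, -0.8]
finger_gap: 1.0
```

```bash
python3 - <<'E'
from g import *
go(tcp,Rt)
s=bot.capture("side")
crop(s['frame'],280,200,400,320,6,'s3.png')
E
```

```text
t 6.65 pos [ 0.423 -0.268  0.173] shift cm [ 0.2   0.22 -0.1 ] rotvec [-0.009  0.011 -0.003] gap 1.0 F [ 0.8 -0.4 -0.8]
```

View pics/s3.png

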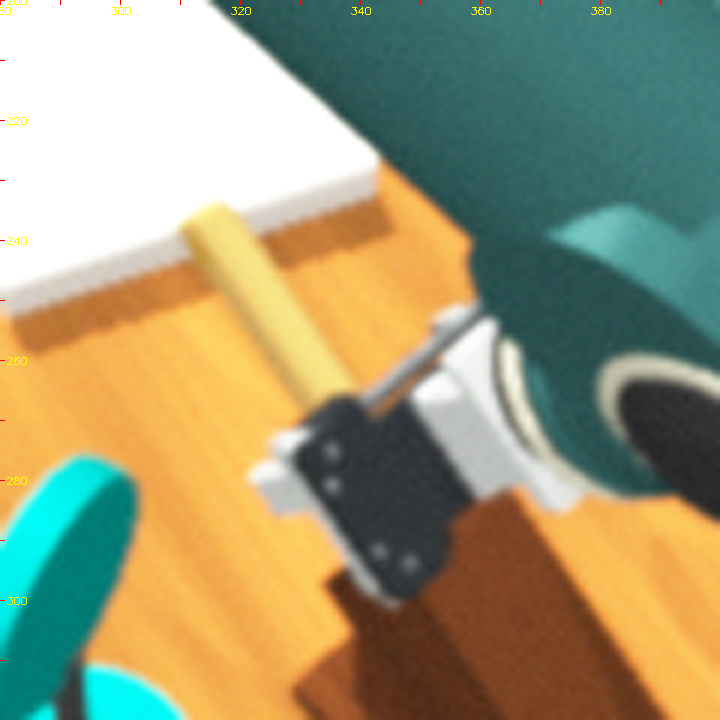

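Call:
arm_command:
  plan: [0.1,0.2,-0.1,0,0,0,0,0,0,0,0,0,0,0,0,0,0,0,0,0,0,0,0,0,0,0,0,0,0,0,0,0,0,0,0,0]
  fingers: 0
  newtons: 25

```text
time: 7.45
tool_pos: [0.422, -0.2682, 0.1706]
eef_rot: [-1.554, 0.614, -1.35]
force: [-0.5, 0.8, 0.2]
finger_gap: 0.397
```

```bash
python3 - <<'E'
from g import *
go(tcp,Rt); s=bot.get_state(); print(s['moment'])
E
```

```text
t 7.45 pos [ 0.422 -0.268  0.171] shift cm [ 0.08 -0.   -0.01] rotvec [-0.009  0.011 -0.003] gap 0.397 F [-0.5  0.8  0.2]
[-0.5600264  -0.06300267  0.00831411]
```

Call:
arm_command:
  plan: [0,0,0,0,0,0,0,0,0,0,0,0,0,0,0,0,0,0,0,0,0,0,0,0]
  newtons: 55

```text
time: 7.95
tool_pos: [0.4219, -0.2681, 0.1705]
eef_rot: [-1.554, 0.614, -1.35]
force: [-0.4, 0.6, 0.5]
finger_gap: 0.007
```

```bash
python3 - <<'E'
from g import *
go(tcp,Rt); s=bot.get_state(); print(s['moment'])
print('draw dir in tool', (Rm(s['eef_rot']).T@(RKm@[0,1,0])).round(3))
E
```

```text
t 7.95 pos [ 0.422 -0.268  0.171] shift cm [ 0.08 -0.01 -0.  ] rotvec [-0.009  0.011 -0.003] gap 0.007 F [-0.4  0.6  0.5]
[-0.57875615 -0.07535722  0.00244328]
draw dir in tool [-1.     0.003  0.011]
```

The fingers shut on nothing, so I'm looking again.

```bash
python3 - <<'E'
from g import *
t=bot.capture("top");s=bot.capture("side")
st=bot.get_state(); T=st['tool_pos']; Ra=Rm(st['eef_rot'])
for c,n in((s,'s'),(t,'t')):
    print(n,'tip',proj(c,[T+.025*Ra[:,1]]),'tcp',proj(c,[T]),'handle axis',proj(c,[KO+RKm@[0,y,0] for y in(.06,0,-.045,-.06)]).round(1))
crop(s['frame'],290,220,390,320,7,'s4.png')
cv2.imwrite('pics/t4.png',t['frame'][:,:,::-1])
E
```

```text
s tip [[333.89736723 269.89198201]] tcp [[338.09809676 269.10702719]] handle axis [[313.4 234.7]
 [327.1 254.7]
 [337.3 269.6]
 [340.6 274.6]]
t tip [[409.09395105 244.13682822]] tcp [[415.73366118 242.25311865]] handle axis [[388.8 247.3]
 [403.8 244.6]
 [414.3 242.7]
 [417.8 242.1]]
```

View pics/s4.png

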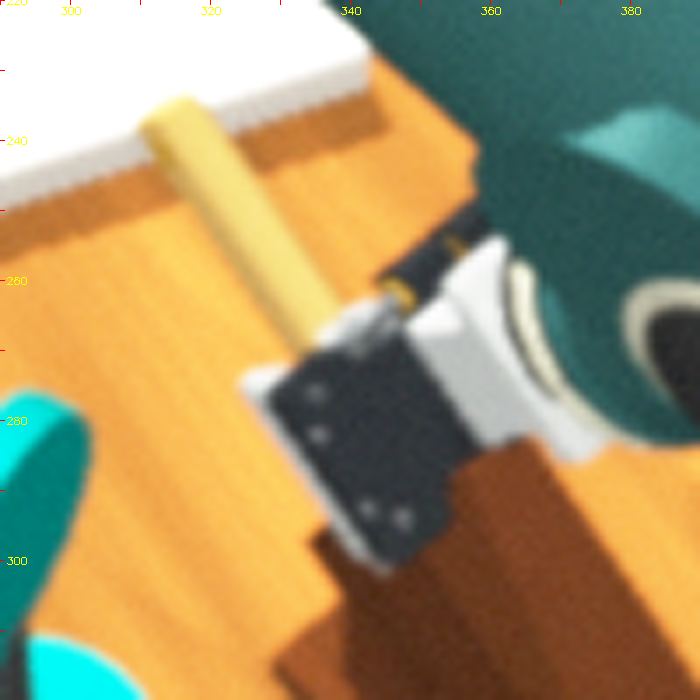

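View pics/t4.png

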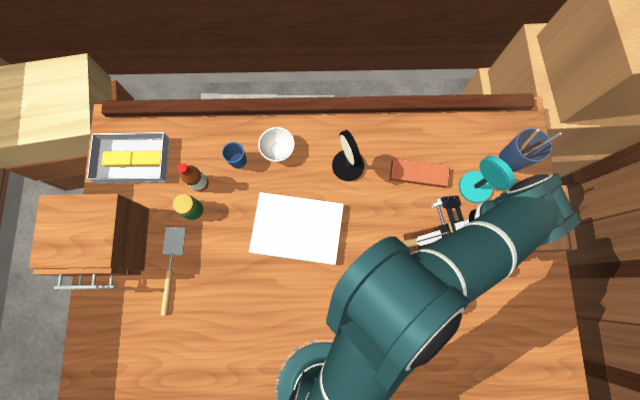

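```bash
python3 - <<'E'
from g import *
t=bot.capture("top")
crop(t['frame'],370,170,480,280,7,'t5.png')
E
```

```text
(no output)
```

View pics/t5.png

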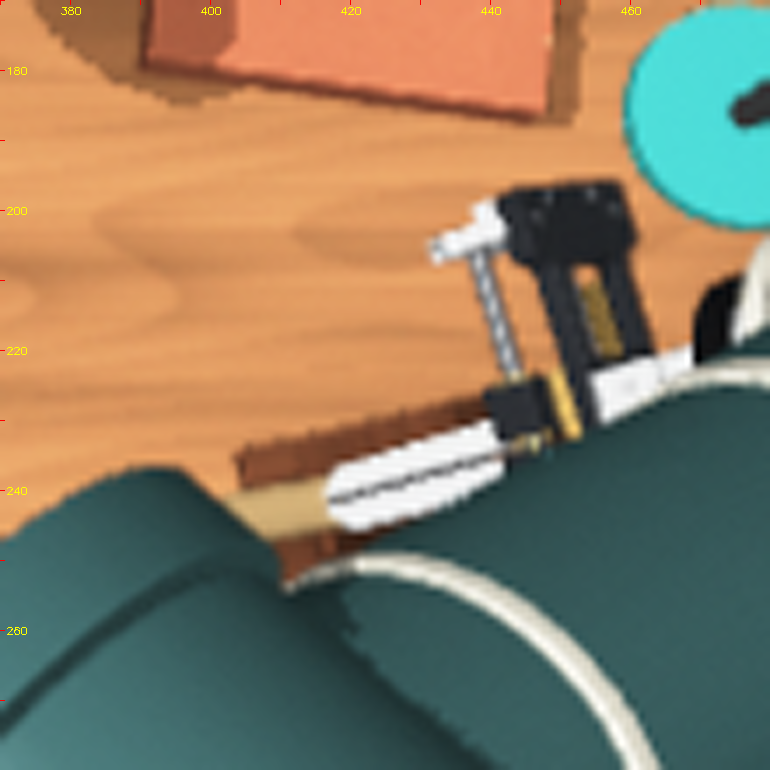

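```bash
python3 - <<'E'
from g import *
t,s=pickle.load(open('cams.pkl','rb'))
def tri(a,b):
    o1,d1=ray(t,a);o2,d2=ray(s,b)
    A=np.c_[d1,-d2]; x=np.linalg.lstsq(A,o2-o1,rcond=None)[0]
    p1=o1+d1*x[0];p2=o2+d2*x[1]; return ((p1+p2)/2).round(3),np.linalg.norm(p1-p2).round(4)
st=bot.get_state(); T=st['tool_pos']; Ra=Rm(st['eef_rot'])
for b in((333,266),(335,263),(336,268)): print(tri((417,241.5),b))
print(T,T+.025*Ra[:,1])
# back parts: predicted pixels along -tool y, and spread
for k in(.025,0,-.03,-.07,-.12): print(k,proj(t,[T+k*Ra[:,1]]).round(1),proj(s,[T+k*Ra[:,1]]).round(1), [proj(s,[T+k*Ra[:,1]+e*Ra[:,2]]).round(0).tolist() for e in (-.06,.06)])
print(tri((389.5,247),(313.5,237)),KO+RKm@[0,.06,0])
# residual at start: handle points
E
```

```text
(array([ 0.416, -0.265,  0.189]), np.float64(0.0127))
(array([ 0.418, -0.264,  0.197]), np.float64(0.0059))
(array([ 0.42 , -0.268,  0.18 ]), np.float64(0.0072))
[ 0.42192939 -0.26816428  0.17053837] [ 0.41917548 -0.25403085  0.15010159]
0.025 [[409.1 244.1]] [[333.9 269.9]] [[[317.0, 284.0]], [[351.0, 256.0]]]
0 [[415.7 242.3]] [[338.1 269.1]] [[[320.0, 284.0]], [[355.0, 255.0]]]
-0.03 [[424.  239.9]] [[343.3 268.1]] [[[325.0, 283.0]], [[360.0, 254.0]]]
-0.07 [[435.7 236.6]] [[350.7 266.8]] [[[332.0, 282.0]], [[368.0, 252.0]]]
-0.12 [[451.3 232.2]] [[360.6 264.9]] [[[342.0, 281.0]], [[379.0, 250.0]]]
(array([ 0.404, -0.184,  0.219]), np.float64(0.0026)) [ 0.40361379 -0.18133075  0.22541459]
```

```bash
python3 - <<'E'
from h import *
t,s=pickle.load(open('cams.pkl','rb'))
T=np.array([0.18325875,0.59713398,0.19536003]);A=Rm([-1.57196,0,-.29777])
for k in(.025,0,-.05):
  for e in(-.047,0,.047):
    X=[T+k*A[:,1]+e*A[:,2]]; print(k,e,proj(t,X).round(0),proj(s,X).round(0))
crop(t['frame'],0,300,120,400,6,'ts.png'); crop(s['frame'],80,30,160,120,7,'ss.png')
E
```

```text
0.025 -0.047 [[115. 342.]] [[134. 118.]]
0.025 0 [[ 99. 337.]] [[133. 109.]]
0.025 0.047 [[ 83. 332.]] [[133. 100.]]
0 -0.047 [[110. 344.]] [[131. 112.]]
0 0 [[ 93. 338.]] [[131. 103.]]
0 0.047 [[ 77. 333.]] [[131.  94.]]
-0.05 -0.047 [[ 99. 347.]] [[127.  99.]]
-0.05 0 [[ 81. 341.]] [[127.  90.]]
-0.05 0.047 [[ 64. 336.]] [[127.  81.]]
```

View pics/ts.png

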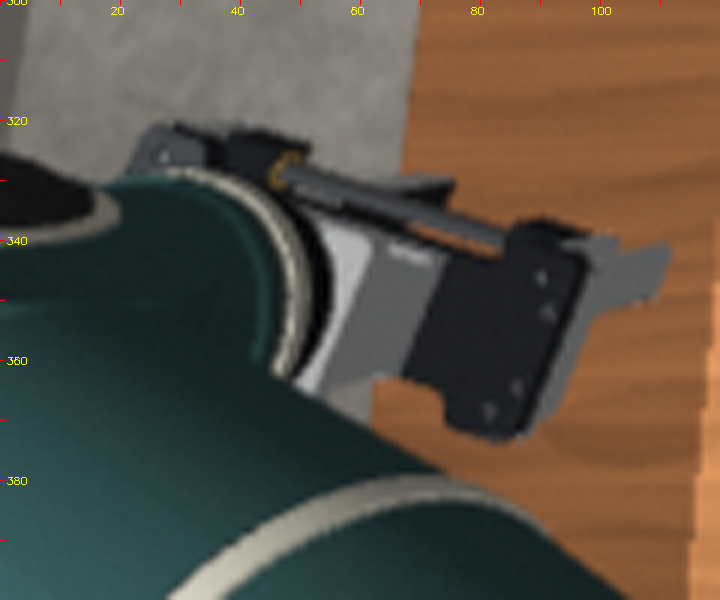

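View pics/ss.png

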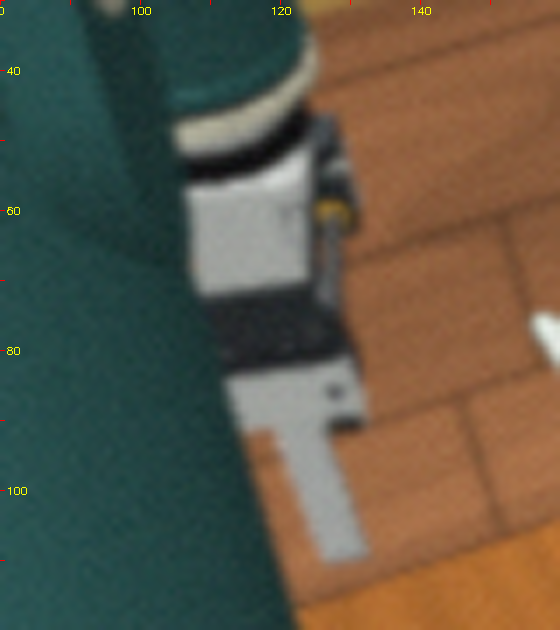

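The shut fingertips (top (417,241)) lie about 3 cm short along the tool axis, above the handle, while they are centred sideways. I'll open, go 3 cm deeper and check.

Call:
arm_command:
  plan: [0,0,0,0,0,0,0,0,0,0,0,0,0,0,0,0,0,0,0,0,0,0,0,0,0,0,0,0,0,0,0,0,0,0,0,0,0,0,0,0,0,0,0,0,0,0,0,0]
  fingers: 1
  newtons: 25

```text
time: 9.1
tool_pos: [0.4219, -0.2681, 0.1706]
eef_rot: [-1.554, 0.614, -1.35]
force: [-0.0, -0.1, 0.2]
finger_gap: 0.819
```

Call:
arm_command:
  plan: [0,1,0,0,0,0,0,1,0,0,0,0,0,1,0,0,0,0]

```text
time: 9.48
tool_pos: [0.4184, -0.2502, 0.1444]
eef_rot: [-1.554, 0.613, -1.35]
force: [0.9, 0.2, 0.1]
finger_gap: 0.997
```

```bash
python3 - <<'E'
from g import *
go(tcp,Rt)
t=bot.capture("top");s=bot.capture("side")
crop(t['frame'],370,170,480,280,7,'t6.png');crop(s['frame'],290,220,390,320,7,'s6.png')
E
```

```text
t 9.47 pos [ 0.418 -0.25   0.144] shift cm [ 0.08 -3.2   0.  ] rotvec [-0.009  0.011 -0.003] gap 0.997 F [0.9 0.2 0.1]
```

View pics/t6.png

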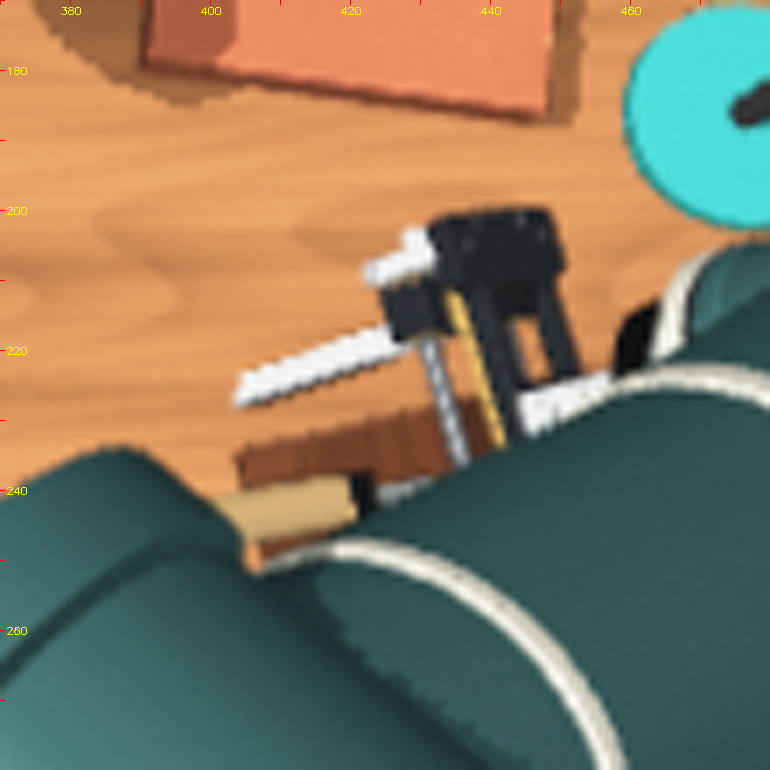

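View pics/s6.png

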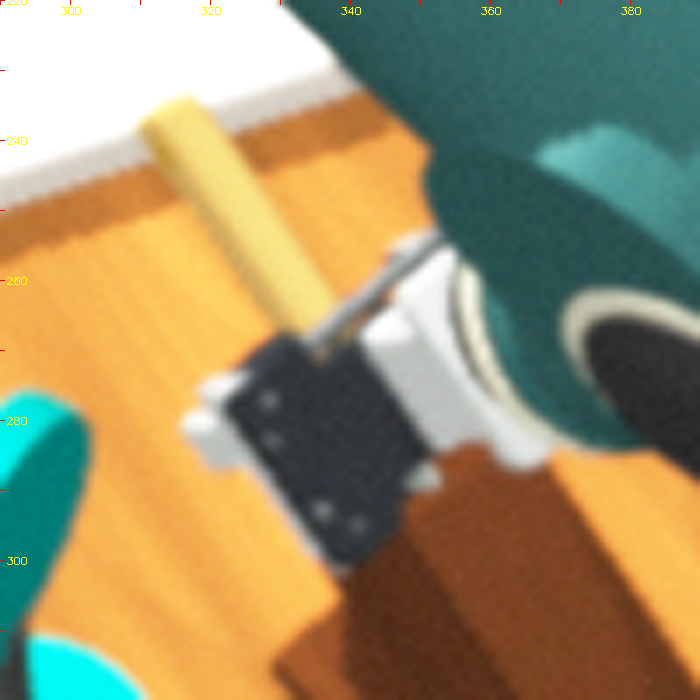

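```bash
python3 - <<'E'
from g import *
t,s=pickle.load(open('cams.pkl','rb'))
st=bot.get_state(); T=st['tool_pos']; Ra=Rm(st['eef_rot'])
for k in(.025,.01,0,-.01,-.02,-.03): print(k,proj(t,[T+k*Ra[:,1]+.05*Ra[:,2]]).round(1),proj(s,[T+k*Ra[:,1]-.055*Ra[:,2]]).round(1))
X=KO+RKm@[0,-.045,0]; print((Ra.T@(X-T)).round(3))
E
```

```text
0.025 [[396.2 230.1]] [[312.9 283.8]]
0.01 [[399.9 228.8]] [[315.2 283.5]]
0 [[402.4 228. ]] [[316.7 283.3]]
-0.01 [[405.  227.1]] [[318.3 283.1]]
-0.02 [[407.6 226.3]] [[319.9 282.8]]
-0.03 [[410.2 225.4]] [[321.5 282.6]]
[ 0.001 -0.026 -0.   ]
```

Call:
arm_command:
  plan: [0,0,0,0,0,0,0,0,0,0,0,0,0,0,0,0,0,0,0,0,0,0,0,0,0,0,0,0,0,0,0,0,0,0,0,0,0,0,0,0,0,0,0,0,0,0,0,0,0,0,0,0,0,0]
  fingers: 0

```text
time: 10.7
tool_pos: [0.4185, -0.2503, 0.1447]
eef_rot: [-1.554, 0.614, -1.35]
force: [-0.4, 1.2, 0.1]
finger_gap: 0.21
```

```bash
python3 - <<'E'
from g import *
go(tcp,Rt); print(bot.get_state()['moment'])
E
```

```text
t 10.7 pos [ 0.418 -0.25   0.145] shift cm [ 0.08 -3.16 -0.  ] rotvec [-0.009  0.011 -0.003] gap 0.21 F [-0.4  1.2  0.1]
[-0.58543359 -0.01346145 -0.03283178]
```

Gap 0.21 means 20 mm, which matches the handle. Raising the grip and drawing.

Call:
arm_command:
  plan: [0,0,0,0,0,0,0,0,0,0,0,0,-1,0,0,0,0,0,-1,0,0,0,0,0,-1,0,0,0,0,0]
  newtons: 55

```text
time: 11.32
tool_pos: [0.4126, -0.2252, 0.1627]
eef_rot: [-1.555, 0.613, -1.351]
force: [0.2, -1.1, -1.7]
finger_gap: 0.208
```

```bash
python3 - <<'E'
from g import *
go(tcp+.14*RKm[:,1]+.0316*Rt[:,1],Rt); print(bot.get_state()['moment'],bot.get_state()['joint_positions'].round(2))
s=bot.capture("side")
crop(s['frame'],280,200,400,320,6,'s7.png')
E
```

```text
t 11.32 pos [ 0.413 -0.225  0.163] shift cm [-10.76   0.02   0.14] rotvec [-0.009  0.01  -0.003] gap 0.208 F [ 0.2 -1.1 -1.7]
[-0.89707445 -0.10690158  0.00276327] [ 0.24  0.58  0.63  1.74 -0.6   1.54  1.31]
```

View pics/s7.png

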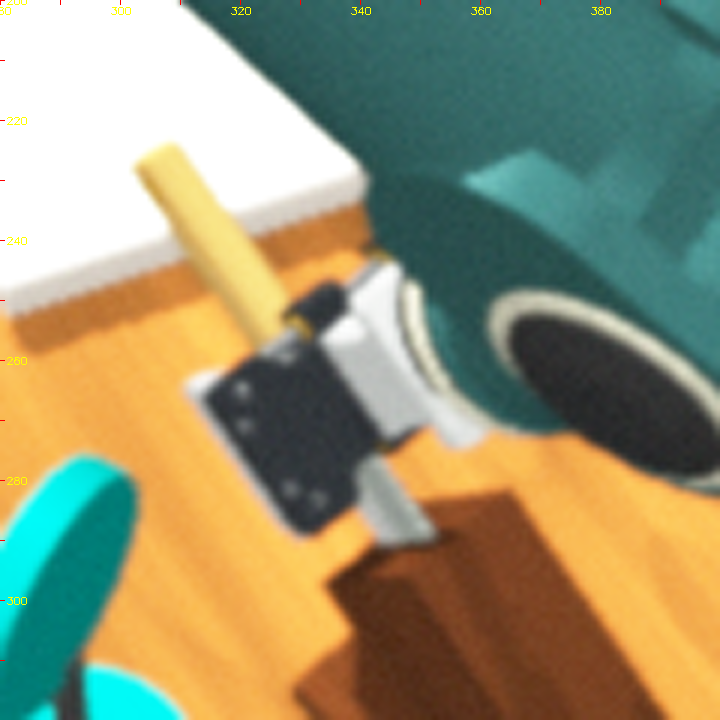

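The knife slides out with the gripper (blade visible at (345,283)). Continuing.

Call:
arm_command:
  plan: [-1.8,0,0,0,0,0,-1.8,0,0.1,0,0,0,-1.8,0,0,0,0,0,-1.8,0,0,0,0,0,-1.8,0,0.1,0,0,0,-1.8,0,0,0,0,0,-1.8,0,0,0,0,0]

```text
time: 12.25
tool_pos: [0.3905, -0.1173, 0.2399]
eef_rot: [-1.553, 0.615, -1.347]
force: [0.1, 0.6, -2.6]
finger_gap: 0.208
```

```bash
python3 - <<'E'
from g import *
go(tcp+.16*RKm[:,1]+.0316*Rt[:,1],Rt); print(bot.get_state()['moment'],bot.get_state()['joint_positions'].round(2))
s=bot.capture("side")
crop(s['frame'],260,180,400,320,5,'s8.png')
E
```

```text
t 12.25 pos [ 0.39  -0.117  0.24 ] shift cm [ 0.68 -0.   -0.04] rotvec [-0.009  0.013 -0.004] gap 0.208 F [ 0.1  0.6 -2.6]
[-0.7242104  -0.11254084  0.00717258] [ 0.04  0.31  0.64  1.89 -0.55  1.54  1.09]
```

View pics/s8.png

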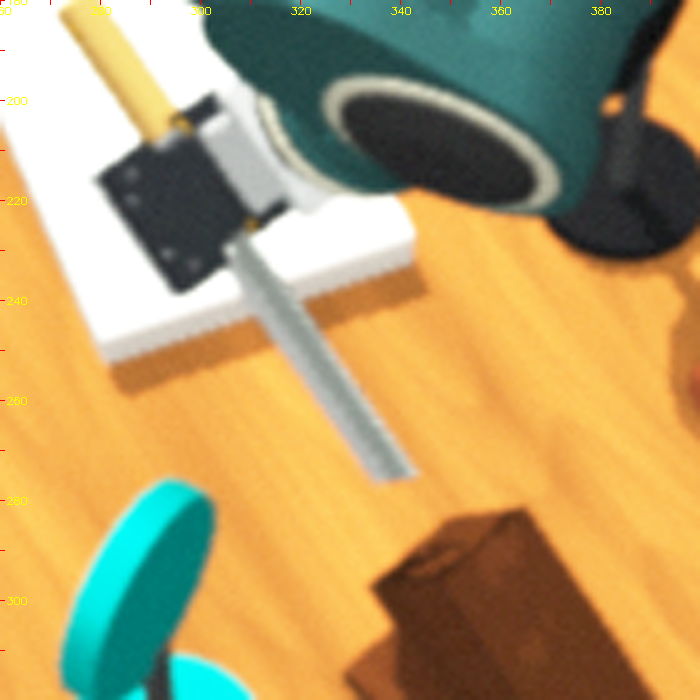

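Call:
arm_command:
  plan: [-1.7,-2.5,0,0,0,0,-1.7,-2.5,0,0,0,0,-1.7,-2.5,0,0,0,0,-1.7,-2.5,0,0,0,0,0,0,2,0,0,0,0,0,3,0,0,0,0,0,3,0,0,0,0,0,3,0,0,0,0,0,0,0,0,-0.12,0,0,0,0,0,-0.12,0,0,0,0,0,-0.12,0,0,0,0,0,-0.12,0,0,0,0,0,-0.12,0,0,0,0,0,0]

```text
time: 14.05
tool_pos: [0.5045, -0.0843, 0.3555]
eef_rot: [-1.564, 0.004, -1.345]
force: [0.5, 0.7, -1.7]
finger_gap: 0.208
```

```bash
cat > k.py <<'E'
from h import *
def knife():  # predicted knife pose from the tool
    st=bot.get_state(); Ra=Rm(st['eef_rot']); Kr=Ra@C.T
    g=st['tool_pos']+Ra@np.array([.001,-.026,0]); return g+Kr@[0,.045,0],Kr,st
def over(c,f,name,box):
    ko,Kr,_=knife(); im=cv2.resize(c['frame'],None,fx=f,fy=f,interpolation=cv2.INTER_CUBIC)
    def pl(p,col): cv2.polylines(im,[np.int32((proj(c,np.array(p)@Kr.T+ko)+.5)*f)],True,col,1)
    for x in(-.01,.01): pl([[x,.06,.013],[x,-.06,.013],[x,-.06,-.013],[x,.06,-.013]],(255,0,0))
    pl([[0,-.09,.012],[0,-.23,.012],[0,-.23,-.034],[0,-.09,-.034]],(255,0,255))
    cv2.imwrite('pics/'+name,im[box[1]*f:box[3]*f,box[0]*f:box[2]*f,::-1])
lf=np.array([np.cos(Q[2]),np.sin(Q[2]),0]); LF=np.array([Q[0],Q[1],.17])-.01*lf
E
python3 - <<'E'
from k import *
ko,Kr,st=knife(); print(st['joint_positions'].round(2),st['tool_pos'],st['finger_gap'])
print('knife',ko,R.from_matrix(Kr).as_euler('xyz').round(3),'LF',LF)
t=bot.capture("top");s=bot.capture("side")
over(t,3,'t9.png',(300,150,500,320));over(s,3,'s9.png',(220,100,420,290))
E
```

```text
[-0.43  0.1   0.59  1.68 -0.06  1.37  0.4 ] [ 0.50454642 -0.08430724  0.3554704 ] 0.2082023799525886
knife [ 0.49453838 -0.04157801  0.38166299] [ 0.004 -0.006  0.226] LF [ 0.70154022 -0.08698383  0.17      ]
```

View pics/s9.png

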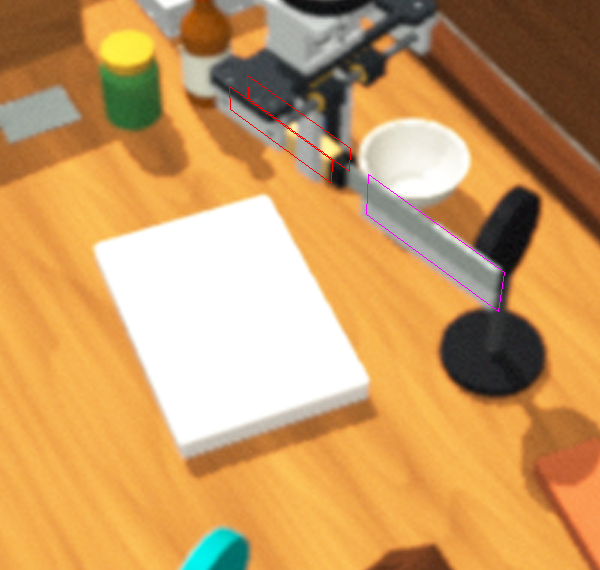

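View pics/t9.png

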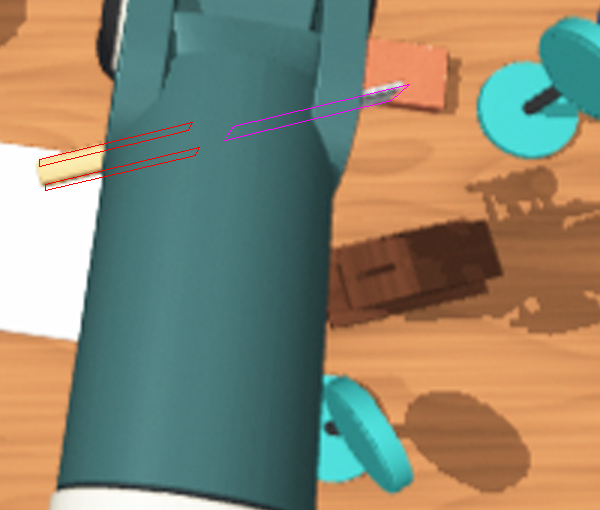

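Call:
arm_command:
  plan: [0,0,0,0,0.175,0,0,0,0,0,0.175,0,0,0,0,0,0.175,0,0,0,0,0,0.175,0,0,0,0,0,0.175,0,0,0,0,0,0.175,0,0,0,0,0,0.175,0,0,0,0,0,0.175,0,0,0,0,0,0,0]

```text
time: 15.28
tool_pos: [0.5042, -0.0942, 0.3498]
eef_rot: [-1.59, -0.002, -2.81]
force: [-0.0, 1.3, -2.6]
finger_gap: 0.206
```

```bash
cat >> k.py <<'E'
def need(blade,yaw):
    ko,Kr,st=knife(); Kt=R.from_euler('z',yaw).as_matrix(); Ra=Rm(st['eef_rot'])
    w=R.from_matrix(Ra.T@(Kt@C)).as_rotvec()
    b=ko+Kr@[0,-.16,-.011]
    # tool target
    k2=np.array(blade)-Kt@[0,-.16,-.011]; g=k2-Kt@[0,.045,0]; tp=g-(Kt@C)@[.001,-.026,0]
    print('t',round(st['time'],2),'j',st['joint_positions'].round(2),'gap',round(st['finger_gap'],3))
    print('blade',b.round(3),'rot needed',w.round(3),'tool pos',st['tool_pos'].round(3),'target',tp.round(3),'shift now axes cm',(Ra.T@(tp-st['tool_pos'])*100).round(2), 'world', ((tp-st['tool_pos'])*100).round(1))
    print('blade in lampface',np.array([(b-LF)@lf,(b-LF)@np.cross([0,0,1],lf),b[2]-.17]).round(3),'x axis dot',(Kr[:,0]@lf).round(3))
E
python3 - <<'E'
from k import *
A=LF-.1*lf+[0,0,.01]; need(A,Q[2])
E
```

```text
t 15.28 j [-0.49  0.12  0.7   1.68 -0.1   1.38 -1.01] gap 0.206
blade [ 0.395 -0.132  0.365] rot needed [ 0.02  -0.065  0.002] tool pos [ 0.504 -0.094  0.35 ] target [0.77  0.05  0.165] shift now axes cm [-29.87  18.5   -4.62] world [ 26.6  14.4 -18.5]
blade in lampface [-0.077 -0.301  0.195] x axis dot 0.998
```

Call:
arm_command:
  plan: [-3,0,-0.7,0.02,-0.065,0,-3,0,-0.7,0,0,0,-3,0,-0.7,0,0,0,-3,0,-0.7,0,0,0,-3,0,-0.7,0,0,0,-3,0,-0.6,0,0,0,-3,0,0,0,0,0,-3,0,0,0,0,0,-3,0,0,0,0,0,-3,0,0,0,0,0,0,0,0,0,0,0]

```text
time: 16.65
tool_pos: [0.7731, 0.0616, 0.3403]
eef_rot: [-1.582, -0.008, -2.694]
force: [-0.5, 0.1, -2.2]
finger_gap: 0.206
```

```bash
python3 - <<'E'
from k import *
A=LF-.1*lf+[0,0,.01]; need(A,Q[2])
t=bot.capture("top");s=bot.capture("side")
over(t,3,'t10.png',(200,80,420,250));over(s,3,'s10.png',(240,40,440,230))
E
```

```text
t 16.65 j [-0.38  0.71  0.58  0.92 -0.37  1.6  -1.05] gap 0.206
blade [0.669 0.011 0.356] rot needed [0.011 0.052 0.008] tool pos [0.773 0.062 0.34 ] target [0.77  0.05  0.165] shift now axes cm [ 0.64 17.53  1.11] world [ -0.3  -1.2 -17.5]
blade in lampface [-0.103  0.008  0.186] x axis dot 0.999
```

View pics/s10.png

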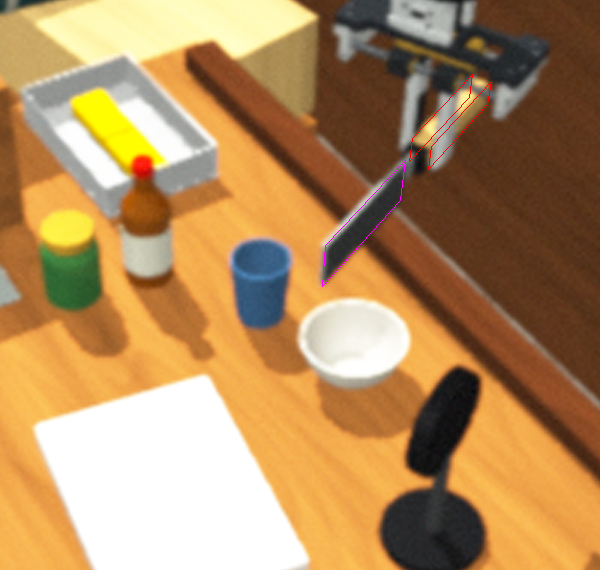

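View pics/t10.png

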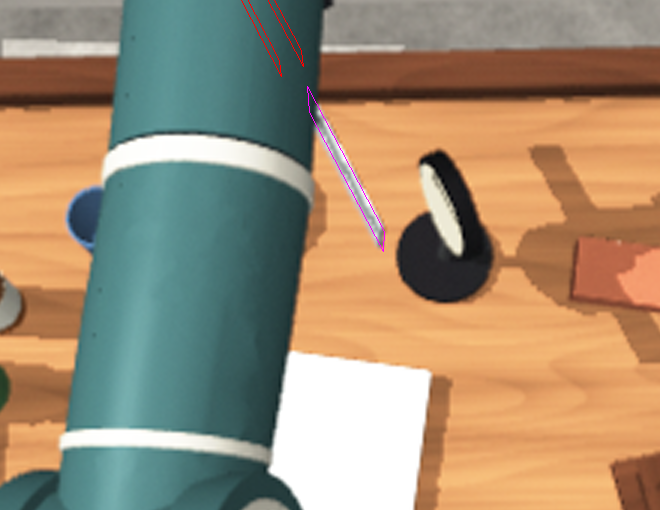

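Everything agrees: the dark face is towards the lamp and the model overlay fits. Descending to lamp height.

Call:
arm_command:
  plan: [0.2,2,0.4,0.01,0.05,0,0.2,2,0.4,0,0,0,0,2,0.3,0,0,0,0,2,0,0,0,0,0,2,0,0,0,0,0,2,0,0,0,0,0,2,0,0,0,0,0,2,0,0,0,0,0,1,0,0,0,0,0,0,0,0,0,0]

```text
time: 18.0
tool_pos: [0.7686, 0.0427, 0.1688]
eef_rot: [-1.573, -0.003, -2.74]
force: [0.4, 0.4, -2.2]
finger_gap: 0.207
```

```bash
python3 - <<'E'
from k import *
A=LF-.1*lf+[0,0,.01]; need(A,Q[2])
t=bot.capture("top");s=bot.capture("side")
over(t,3,'t11.png',(200,80,420,250));over(s,3,'s11.png',(260,80,460,270))
E
```

```text
t 18.0 j [-0.4   0.77  0.56  1.22 -0.4   1.27 -1.02] gap 0.207
blade [ 0.662 -0.003  0.184] rot needed [0.002 0.006 0.003] tool pos [0.769 0.043 0.169] target [0.77  0.05  0.165] shift now axes cm [-0.41  0.38 -0.62] world [ 0.1  0.7 -0.4]
blade in lampface [-0.093 -0.004  0.014] x axis dot 1.0
```

View pics/s11.png

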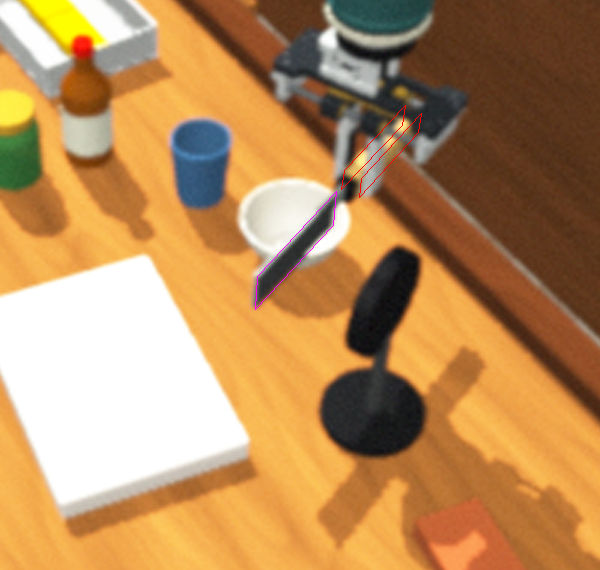

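View pics/t11.png

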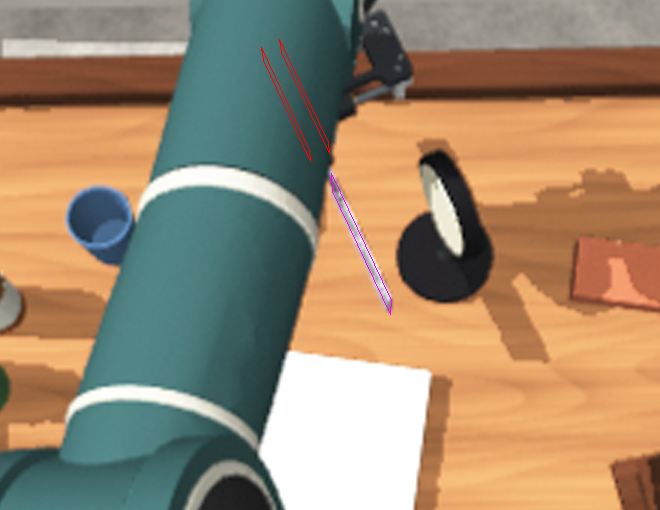

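In position: blade at (-93, -4, +14) mm in the lamp face's frame, parallel to the disc. Holding a second, then lifting.

Call:
arm_command:
  plan: [-0.2,0.2,-0.3,0,0,0,0,0,0,0,0,0,0,0,0,0,0,0,0,0,0,0,0,0,0,0,0,0,0,0,0,0,0,0,0,0,0,0,0,0,0,0,0,0,0,0,0,0,0,0,0,0,0,0,0,0,0,0,0,0]

```text
time: 19.35
tool_pos: [0.7705, 0.0465, 0.1697]
eef_rot: [-1.571, 0.0, -2.74]
force: [-0.5, 0.3, -2.0]
finger_gap: 0.212
```

Call:
arm_command:
  plan: [0,-2.2,-0.4,0,0,0,0,-2.2,-0.4,0,0,0,0,-2.2,-0.4,0,0,0,0,-2.2,-0.4,0,0,0,0,-2.2,0,0,0,0,0,-2.2,0,0,0,0,0,-2.2,0,0,0,0,0,-2.2,0,0,0,0,0,-1,0,0,0,0]

```text
time: 20.48
tool_pos: [0.7629, 0.0633, 0.3761]
eef_rot: [-1.568, 0.009, -2.739]
force: [-0.0, -0.1, -3.2]
finger_gap: 0.206
```

```bash
python3 - <<'E'
from k import *
B=LF-.1*lf+[0,0,.01]; need(B,Q[2]+np.pi)
E
```

```text
t 20.48 j [-0.4   0.67  0.6   0.92 -0.36  1.63 -1.1 ] gap 0.206
blade [0.656 0.018 0.39 ] rot needed [-0.014 -3.135  0.005] tool pos [0.763 0.063 0.376] target [ 0.556 -0.039  0.165] shift now axes cm [23.26 20.9   1.27] world [-20.7 -10.3 -21.1]
blade in lampface [-0.114 -0.002  0.22 ] x axis dot 1.0
```

Call:
arm_command:
  plan: [3.3,0,0.2,0,0,0,3.3,0,0.2,0,0,0,3.3,0,0.2,0,0,0,3.3,0,0.2,0,0,0,3.3,0,0.2,0,0,0,3.3,0,0.2,0,0,0,3.3,0,0,0,0,0]

```text
time: 21.35
tool_pos: [0.5487, -0.0408, 0.376]
eef_rot: [-1.567, 0.011, -2.737]
force: [-0.2, 0.8, -1.4]
finger_gap: 0.21
```

Call:
arm_command:
  plan: [0,0,0,0,-0.175,0,0,0,0,0,-0.175,0,0,0,0,0,-0.175,0,0,0,0,0,-0.175,0,0,0,0,0,-0.175,0,0,0,0,0,-0.175,0,0,0,0,0,-0.175,0,0,0,0,0,-0.175,0,0,0,0,0,-0.175,0,0,0,0,0,-0.175,0,0,0,0,0,-0.175,0,0,0,0,0,-0.175,0,0,0,0,0,-0.175,0,0,0,0,0,-0.175,0,0,0,0,0,-0.175,0,0,0,0,0,-0.175,0,0,0,0,0,-0.16,0,0,0,0,0,0,0]

```text
time: 23.6
tool_pos: [0.542, -0.0437, 0.3852]
eef_rot: [-1.569, -0.018, 0.314]
force: [0.0, -0.6, -1.9]
finger_gap: 0.209
```

```bash
python3 - <<'E'
from k import *
B=LF-.1*lf+[0,0,.01]; need(B,Q[2]+np.pi)
E
```

```text
t 23.6 j [-0.31  0.14  0.39  1.56 -0.06  1.43  1.97] gap 0.209
blade [ 0.652 -0.008  0.402] rot needed [-0.001 -0.082  0.018] tool pos [ 0.542 -0.044  0.385] target [ 0.556 -0.039  0.165] shift now axes cm [ 1.05 22.04 -0.06] world [  1.4   0.4 -22. ]
blade in lampface [-0.092 -0.015  0.232] x axis dot -0.997
```

Call:
arm_command:
  plan: [0.3,0,0,0,-0.08,0.01,0.3,0,0,0,0,0,0.3,2.2,0,0,0,0,0,2.2,0,0,0,0,0,2.2,0,0,0,0,0,2.2,0,0,0,0,0,2.2,0,0,0,0,0,2.2,0,0,0,0,0,2.2,0,0,0,0,0,2.2,0,0,0,0,0,2,0,0,0,0,0,0,0,0,0,0]

```text
time: 25.1
tool_pos: [0.5526, -0.04, 0.1855]
eef_rot: [-1.571, -0.012, 0.336]
force: [-0.1, 0.2, -1.3]
finger_gap: 0.21
```

```bash
python3 - <<'E'
from k import *
B=LF-.1*lf+[0,0,.01]; need(B,Q[2]+np.pi)
t=bot.capture("top");s=bot.capture("side")
over(t,3,'t12.png',(200,80,420,250));over(s,3,'s12.png',(260,80,460,270))
E
```

```text
t 25.1 j [-0.28  0.31  0.37  1.82 -0.13  1.02  2.04] gap 0.21
blade [ 0.662 -0.002  0.202] rot needed [ 0.001 -0.06   0.012] tool pos [ 0.553 -0.04   0.185] target [ 0.556 -0.039  0.165] shift now axes cm [ 0.3   2.05 -0.06] world [ 0.3  0.  -2. ]
blade in lampface [-0.094 -0.004  0.032] x axis dot -0.998
```

View pics/s12.png

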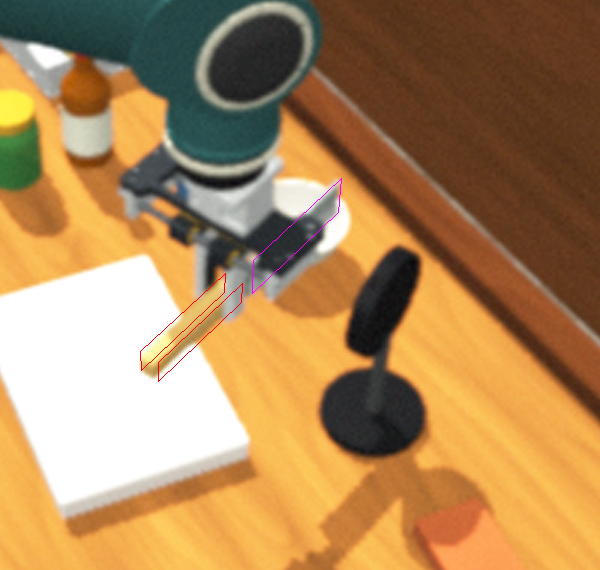

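View pics/t12.png

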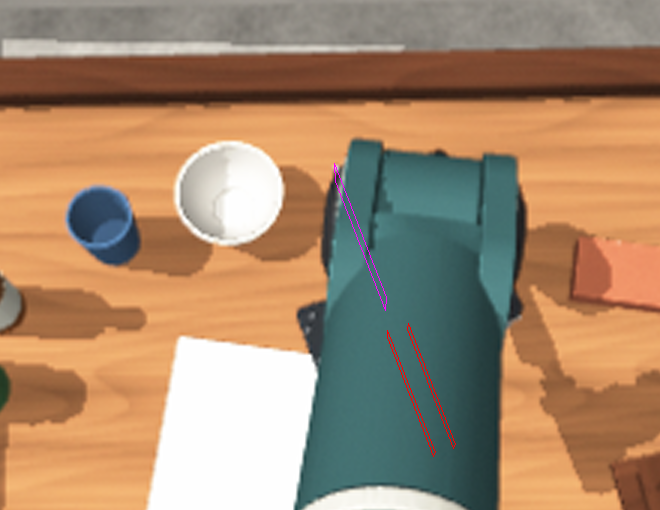

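Bright face to the lamp, well placed. A small correction, then holding.

Call:
arm_command:
  plan: [0.1,0.9,0,0,-0.05,0.01,0,0.9,0,0,0,0,0,0,0,0,0,0,0,0,0,0,0,0,0,0,0,0,0,0,0,0,0,0,0,0,0,0,0,0,0,0,0,0,0,0,0,0,0,0,0,0,0,0,0,0,0,0,0,0,0,0,0,0,0,0]

```text
time: 26.58
tool_pos: [0.5565, -0.0399, 0.1725]
eef_rot: [-1.574, -0.01, 0.382]
force: [-0.9, 0.6, -1.5]
finger_gap: 0.207
```

```bash
python3 - <<'E'
from k import *
B=LF-.1*lf+[0,0,.01]; need(B,Q[2]+np.pi)
print('board',BD); need([BD[0],BD[1],.19],np.pi/2-.785)
E
```

```text
t 26.57 j [-0.27  0.33  0.36  1.83 -0.14  1.    2.09] gap 0.207
blade [0.664 0.003 0.189] rot needed [ 0.003 -0.014  0.01 ] tool pos [ 0.557 -0.04   0.172] target [ 0.556 -0.039  0.165] shift now axes cm [-0.04  0.75  0.07] world [-0.1  0.  -0.7]
blade in lampface [-0.098  0.     0.019] x axis dot -1.0
board [0.4898369  0.07399131 0.03      ]
t 26.57 j [-0.27  0.33  0.36  1.83 -0.14  1.    2.09] gap 0.207
blade [0.664 0.003 0.189] rot needed [-0.003  1.167  0.011] tool pos [ 0.557 -0.04   0.172] target [0.408 0.156 0.175] shift now axes cm [-6.5  -0.4  23.72] world [-14.9  19.6   0.3]
blade in lampface [-0.098  0.     0.019] x axis dot -1.0
```

Call:
arm_command:
  plan: [0,-2.2,0.5,0,0,0,0,-2.2,0.5,0,0,0,0,-2.2,0.5,0,0,0,-0.8,0,3,0,0,0,-0.8,0,3,0,0,0,-0.8,0,3,0,0,0,-0.8,0,3,0,0,0,-0.8,0,3,0,0,0,-0.8,0,3,0,0,0,-0.8,0,3,0,0,0,0,0,0,0,0.167,0,0,0,0,0,0.167,0,0,0,0,0,0.167,0,0,0,0,0,0.167,0,0,0,0,0,0.167,0,0,0,0,0,0.167,0,0,0,0,0,0.167,0,0,0,0,0,0,0]

```text
time: 28.82
tool_pos: [0.4151, 0.1538, 0.24]
eef_rot: [-1.56, -0.007, -0.824]
force: [0.4, 0.7, -1.5]
finger_gap: 0.208
```

```bash
python3 - <<'E'
from k import *
need([BD[0],BD[1],.19],np.pi/2-.785)
E
```

```text
t 28.82 j [-0.63  0.03  0.21  2.   -0.    1.1   0.33] gap 0.208
blade [0.494 0.069 0.256] rot needed [-0.01  -0.039  0.007] tool pos [0.415 0.154 0.24 ] target [0.408 0.156 0.175] shift now axes cm [-0.7   6.49 -0.45] world [-0.7  0.2 -6.5]
blade in lampface [-0.224 -0.132  0.086] x axis dot -0.344
```

Call:
arm_command:
  plan: [-0.2,1.5,-0.2,0,0,0,-0.2,1.5,-0.2,0,0,0,0,1.5,0,0,0,0,0,1,0,0,0,0,0,0,0,0,0,0,0,0,0,0,0,0,0,0,0,0,0,0,0,0,0,0,0,0]

```text
time: 29.82
tool_pos: [0.409, 0.1539, 0.181]
eef_rot: [-1.561, -0.007, -0.808]
force: [0.5, -0.1, -1.9]
finger_gap: 0.21
```

```bash
python3 - <<'E'
from k import *
need([BD[0],BD[1],.19],np.pi/2-.785)
ko,Kr,st=knife(); print('tilt',np.arccos(Kr[2,2]),st['dq'].round(3),st['force'].round(1))
t=bot.capture("top");s=bot.capture("side")
over(t,2,'t13.png',(80,80,480,380));over(s,4,'s13.png',(220,120,400,260))
E
```

```text
t 29.82 j [-0.63  0.08  0.21  2.09 -0.02  0.96  0.35] gap 0.21
blade [0.489 0.07  0.197] rot needed [-0.01  -0.023  0.007] tool pos [0.409 0.154 0.181] target [0.408 0.156 0.175] shift now axes cm [-0.24  0.6   0.05] world [-0.1  0.2 -0.6]
blade in lampface [-0.227 -0.135  0.027] x axis dot -0.359
tilt 0.01224786229964388 [ 0.002 -0.003 -0.    -0.002 -0.001 -0.001  0.   ] [ 0.5 -0.1 -1.9]
```

View pics/s13.png

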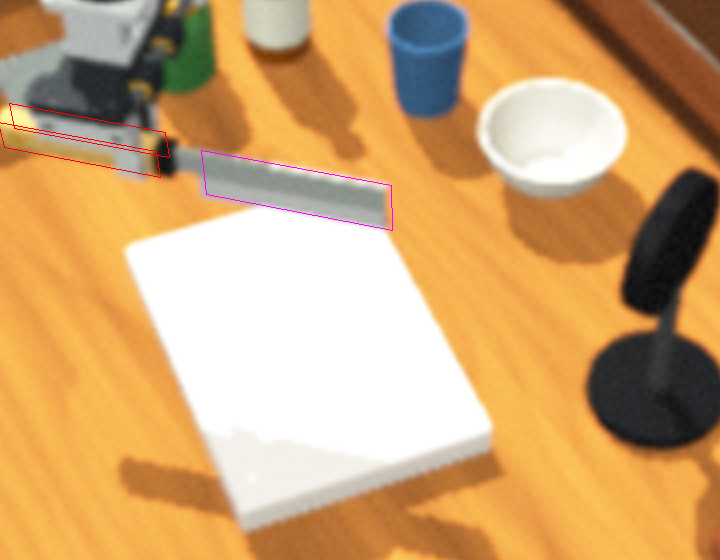

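View pics/t13.png

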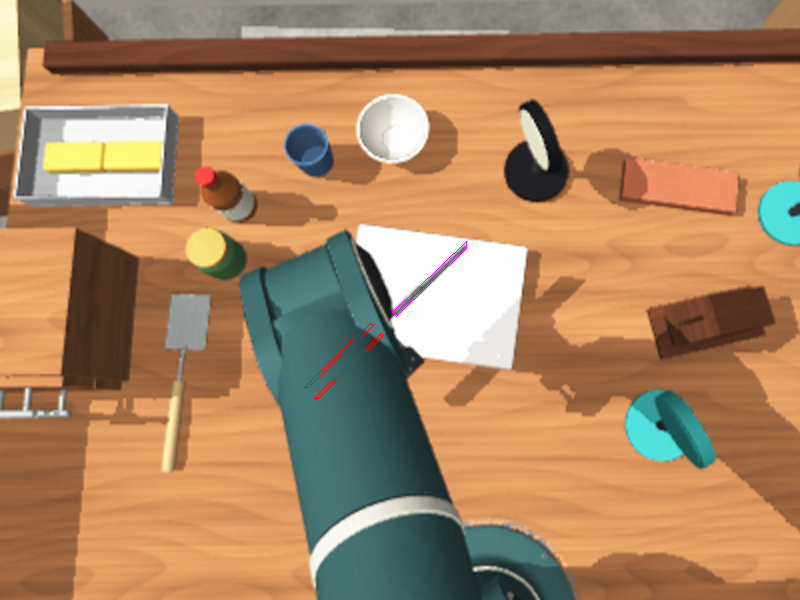

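The blade is level over the board's centre, held still, edge down, and the other objects are in place. Handing in.

```bash
python3 - <<'E'
from cell import bot
print(bot.finish_job()); s=bot.get_state(); print(s['time'],s['finger_gap'],s['tool_pos'])
E
```

```text
the job is handed in; nothing more can be done
None
the job is handed in; nothing more can be done
```

I drew the knife from its block and showed first the dark face, then the bright face, to the black lamp. I held each for over a second. I then handed the job in at about 30 s with the knife held still over the white board; no verdict was reported.

**Lamp:** by the last checks the blade was 93 mm from the lamp face for the dark side and 98 mm for the bright side. It was within 4 mm of centre sideways, 14–19 mm high, and parallel to the disc.

**Board:** the blade was about 4 mm from the board's centre sideways, with its middle 0.197 m above the table. That puts the edge about 14 cm above the board. It was level (tilt 0.01 rad), edge down, with the finger opening steady at about 0.21 (20 mm). The camera overlays agreed to within a few mm, except at the board, where the drawn outline ran a little past the blade's tip in the side view. The other things on the counter looked unmoved.

**What disagreed:** my first grasp closed on nothing. The pictures showed the fingertips about 3 cm shorter than `bot.tip_reach` and the reported TCP implied. I opened the fingers, went 3 cm deeper, and the second grasp held. I allowed for that offset in every later move.

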